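# Change the reagent on the tilting bottle stand

### The arm

A 6-joint arm with a two-finger parallel gripper is mounted at the origin on the work surface. World frame = base frame: x ahead of the robot, y to its left, z up, the work surface at z = 0. Lengths are in m, angles in rad, forces in N, time in s.
With the tool pointing down it reaches from about 0.225 to 0.875 m from the base axis. Payload 3.4 kg.
Tool frame: the origin (TCP) lies on the centre line of the jaws, within the pads' length; the fingertips stand 14 mm ahead of it and the grasp point (between the pads) lies 5 mm behind it; z points along the fingers, y is the line along which they close (so a half turn about z gives the same grasp; the last joint's range is limited). The gripper opens to 85 mm and grips with 20 to 120 N. Pads are 22 mm wide; open, the fingers measure 114 mm over their backs; the gripper's body (76 mm by 85 mm) begins 54 mm behind the grasp point. The pads swing forward as they close: fully open they stand 13 mm farther back than shut.
Start: joints at [1.149, 0.276, 1.505, -0, 1.361, -0.121], TCP at [0.17, 0.549, 0.245] pointing down, gripper open.
Joint ranges: [-2.89, 2.89], [-0.75, 2.08], [0.22, 2.7], [-1.18, 4.32], [0.11, 2.71], [-2.7, 2.7]. Speed limits (rad/s): [2.57, 2.57, 3.14, 3.14, 3.14, 3.14].

### API

Orientations are given as a 3x3 rotation matrix whose columns are the frame's x, y, z axes.
In Python, from workcell import monitor, eyes, workorder gives the robot as it stands.
- The arm moves only by the tool apply_moves, never from a script. Its argument "series" is a list of rows, each a list of 3 entries, a list of its own where there are three numbers: the finger opening in cm, from 0 to 8.54, then the shift along the tool's x, y, z in cm, then the turn, a rotation vector about the tool's x, y, z in rad. A call has 1 to 20 rows; each row is the pose to reach, as a shift and turn from the pose commanded when the call began, along the tool's axes at that moment; what a row does not reach only later rows make up. A row lasts 1/10 s, in which the tool goes at most 50 mm and 8.59 degrees, less where a joint would pass 70% of its speed; a pose out of reach is approached as far as the arm can. A call with a gripper value outside its range is refused whole. The fingers move at their own pace and stop on an object; "squeeze" is the grip in N (left out, the last holds). Time passes only in rows, so rows that repeat a pose let the fingers close. It gives the time, the measured TCP pose, the force, the opening and the grip force at its end, in the units of the state.
- monitor.read_state(): the state, without advancing time (a new reading comes with each control period).
- eyes.capture(name): name is "scene" or "top"; returns a dict with "frame" (420x560x3 uint8, red, green, blue), "mtx" (3x3 intrinsics, pixels), "distortion" ([k1, k2, p1, p2, k3] as OpenCV has them; the pictures are not rectified), "R" (3x3) and "t" (3): a world point X has camera coordinates R X + t. Camera axes: x right, y down, z forward; pixel columns grow to the right and rows downward; lengths in m; the calibration is good to about 2 mm. A picture is of the moment at which its call begins. There is no depth.
- workorder.job_done(): hands the job in; it is judged then, once.
The state is a dict: "time_s": time; "joint_pos": joint angles; "qd": joint speeds; "joint_torque": joint torques, N m; "position": TCP position; "ee_rot": TCP orientation; "contact_force": force on the tool from outside, world axes, zero at the start; "ft_torque": the same for the moment, N m; "width": opening from 0.0 (shut) to 1.0 (fully open); "grip_force": force on a finger pad.
Only numpy, scipy, OpenCV 4.12 (cv2) and the standard library are available. Lean on these libraries where they do the work, as an engineer would, in place of code of your own. Each camera call takes 0.05 s, during which the arm holds its last target. There are 200 camera calls.

### The job

The white canister leaning on the sloped bottle stand is empty: lift it off (it has a carrying handle on top) and set it down upright inside the shallow grey spill tray. Then put the tall amber bottle in its place on the stand, its base flat on the sloped deck, midway across it and right down against the lip at the low edge. Set both down gently, do not tip either over, and leave everything else where it stands.

Things in the scene. Friction and masses are not known exactly. Their poses are not given: they have to be found in the camera images.
- canister: Empty white plastic canister, 250 g: block 105 (x) x 66 (y) x 97 (z) mm with a handle on top. Origin: centre of underside, z up. Handle: bar along x, x = -46 to +22, 18 wide (y), z = 120 to 136 mm, 23 mm finger gap under it; grey screw cap (24 diameter, top at z = 110) at x = +38. At the start it stands on the deck, its -x face against the lip.
- canister_grip (a point): The place to pinch the canister's handle across its 18 mm width (along y): centre of the bar, 128 mm above the canister's underside; axes as the canister's.
- bottle: The tall amber glass bottle, full, about 500 g, closed with a tall white cap: 165 mm high; glass body 68 diameter up to z = 101, shoulder up to z = 125, then the cap, 38 diameter, z = 125 to 165 mm. Origin at the centre of its underside, z up. Stands on the bench.
- bottle_cap (a point): The place to pinch the bottle by its cap: on its axis, 147 mm above its underside.
- stand: Fixed bottle stand with a grey base plate 150 x 100 x 8 mm and aluminium posts that carry the sloped deck. Origin on the bench under the middle of the stand; its -x side is the low side of the deck.
- deck: The stand's sloped steel deck. Origin on its top surface, 75 mm above the bench; x points up the slope (0.21 rad above level), y level across it, z square to the surface. The top surface runs from x = -55 to +67 mm and y = -45 to +45 mm. A lip across the low end, inner face at x = -55 mm, stands 18 mm above the surface.
- seat (a point): Point on the deck's surface (deck x = -21 mm, y = 0) where the centre of the bottle's underside is when the bottle stands against the lip midway across; axes as the deck's.
- tray: Shallow grey plastic spill tray, open on top, fixed to the bench: 140 (x) x 170 (y) x 18 mm high outside, walls and floor about 4 to 5 mm thick. Origin at the centre of its underside.
- stirrer: White magnetic stirrer, fixed, 140 x 150 x 58 mm with a round white plate on top; not part of the job. Origin under its middle. It and the tray swap sides.
- jar: Squat amber glass jar, 74 diameter, 89 mm high, with a broad white lid; not part of the job, leave it. Origin under its middle. It and the tall bottle swap places.
- beaker: Empty glass beaker, 70 diameter, 90 mm high; leave it. Origin under its middle.
- vial: Small glass vial with a white cap, 36 diameter, 55 mm high; leave it. Origin under its middle.
- drying_tube: White drying tube lying on the bench, about 150 long (x), 36 mm thick; leave it. Origin under its middle.

How it is judged:
By the outcome, as a careful person would: the job done as asked, in the order asked, and still so for the second after the job is handed in, with the robot touching nothing.
It also fails if it takes over 61 s, if anything falls off the work surface, if the arm or the gripper's body presses on something with over 40 N, if the wrist force passes 120 N, or if a joint passes its speed limit or range.

## Working session

There is one attempt and no reset: what is moved stays moved. The work goes in short steps, Python scripts to look and compute and a tool call to move; the robot and the scene stay as the last step left them, time stands still between calls to the robot, and variables do not carry over. Pictures are saved under pics/ and viewed, at most 10 in all, crops included, and the job is handed in when it is done.

Besides the shell and the picture viewer there is one more tool, called after "Emit:" in YAML: its name, and indented under it one key for each argument. apply_moves: Moves the arm, as the interface text tells. Its arguments: {"type":"object","properties":{"series":{"type":"array","items":{"type":"array"}},"squeeze":{"type":"number"}},"required":["series"]}

```bash
ls; mkdir -p pics; python3 - <<'E'
from workcell import monitor, eyes
import cv2, numpy as np, pickle
s=monitor.read_state(); print({k:np.round(v,3).tolist() for k,v in s.items()})
for n in("scene","top"):
    d=eyes.capture(n); pickle.dump(d,open(f'pics/{n}0.pkl','wb')); cv2.imwrite(f'pics/{n}0.png',d['frame'][:,:,::-1])
    print(n,d['mtx'],d['distortion'],d['R'],d['t'])
E
```

```text
pics
{'time_s': 0.0, 'joint_pos': [1.149, 0.277, 1.506, -0.0, 1.361, -0.121], 'qd': [0.001, 0.001, -0.002, -0.001, 0.0, -0.002], 'joint_torque': [0.002, -41.679, -24.58, 0.0, 0.011, 0.0], 'position': [0.17, 0.549, 0.244], 'ee_rot': [[-0.955, 0.296, -0.001], [0.296, 0.955, -0.002], [0.0, -0.002, -1.0]], 'contact_force': [-0.131, 0.474, -0.503], 'ft_torque': [0.014, -0.021, -0.01], 'grip_force': 0.0, 'width': 1.002}
scene [[449.70978797   0.         268.79049667]
 [  0.         449.70978797 211.26979681]
 [  0.           0.           1.        ]] [-0.08620535  0.          0.          0.          0.        ] [[ 0.15259129  0.98825264  0.00852134]
 [ 0.58646147 -0.08360584 -0.80565067]
 [-0.79547397  0.12793272 -0.59232962]] [-0.10645245 -0.24919813  1.56062813]
top [[492.89988087   0.         269.24385375]
 [  0.         492.89988087 215.40291677]
 [  0.           0.           1.        ]] [-0.12376563  0.          0.          0.          0.        ] [[ 0.02605062 -0.99965463 -0.00346281]
 [-0.990428   -0.02534016 -0.13568436]
 [ 0.13554975  0.00696433 -0.99074606]] [-0.02522335  0.6327645   1.0780445 ]
```

View pics/scene0.png

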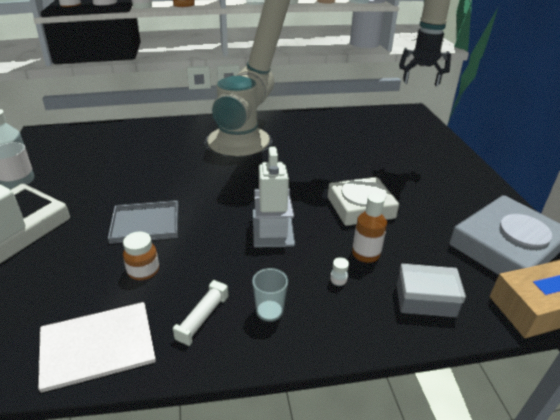

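View pics/top0.png

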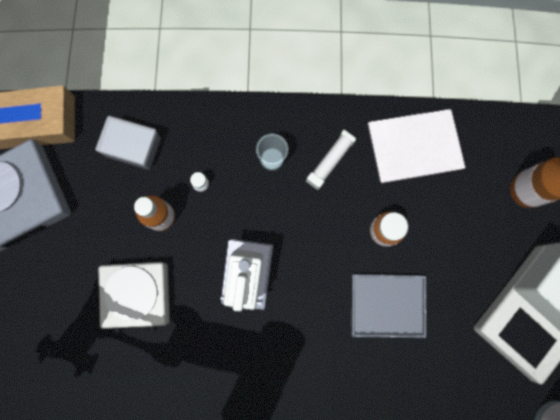

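The scene view shows the canister on the stand at about (272,190), the bottle at (370,230), the tray at (145,220). In the top view the canister is at (242,280), the bottle cap at (145,206), the tray at (389,306). I'll enlarge the stand in both views.

```bash
python3 - <<'E'
import cv2, numpy as np
a=cv2.imread('pics/scene0.png')[140:255,225:315]; b=cv2.imread('pics/top0.png')[230:320,205:290]
a=cv2.resize(a,None,fx=5,fy=5,interpolation=cv2.INTER_CUBIC); b=cv2.resize(b,None,fx=4,fy=4,interpolation=cv2.INTER_CUBIC)
o=np.zeros((575,800,3),np.uint8); o[:575,:450]=a; o[:360,455:795]=b; cv2.imwrite('pics/crop1.png',o)
E
```

```text
(no output)
```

View pics/crop1.png

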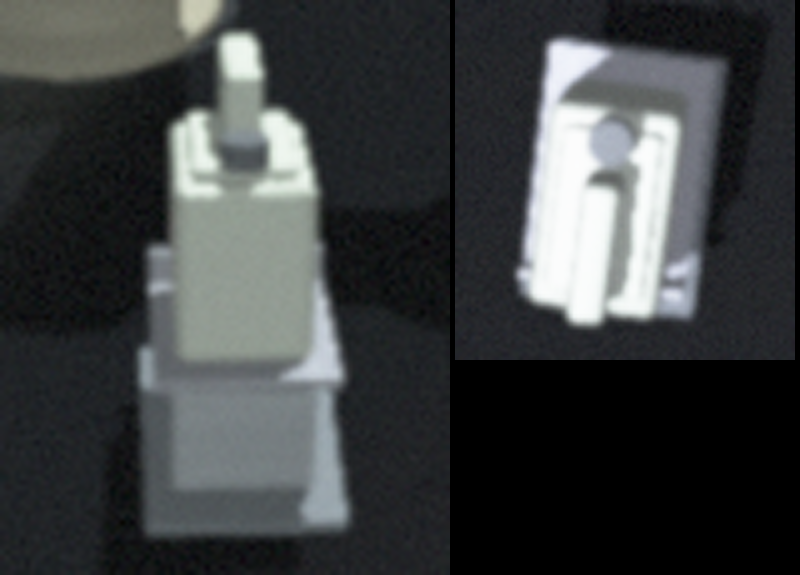

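Left of the crop: handle bar far end top about (242,78), near end (238,38). Right: bar from (601,183) to (585,322), cap (614,140), high deck corners (548,40) and (725,58). The canister's +x and the deck's uphill side both point roughly along world +x.

```bash
cat >h.py <<'E'
import cv2, numpy as np, pickle
from workcell import monitor, eyes
def load(n): return pickle.load(open(f'pics/{n}.pkl','rb'))
def ray(d,px):
    n=cv2.undistortPoints(np.array([[px]],float),d['mtx'],np.array(d['distortion'],float))[0,0]
    R=np.array(d['R']);return -R.T@np.array(d['t']), R.T@np.array([*n,1])
def plane(d,px,z):
    c,r=ray(d,px); return c+r*(z-c[2])/r[2]
def tri(a,pa,b,pb):
    c1,r1=ray(a,pa);c2,r2=ray(b,pb); k=np.linalg.lstsq(np.c_[r1,-r2],c2-c1,rcond=None)[0]
    p,q=c1+k[0]*r1,c2+k[1]*r2; return (p+q)/2,np.linalg.norm(p-q)
def proj(d,X): return cv2.projectPoints(np.array(X,float).reshape(-1,3),cv2.Rodrigues(np.array(d['R']))[0],np.array(d['t'],float),d['mtx'],np.array(d['distortion'],float))[0][:,0]
E
python3 - <<'E'
from h import *
np.set_printoptions(precision=4,suppress=True)
S,T=load('scene0'),load('top0')
sc=lambda u,v:(225+(u+.5)/5-.5,140+(v+.5)/5-.5); tc=lambda u,v:(205+(u-455+.5)/4-.5,230+(v+.5)/4-.5)
f=tri(S,sc(242,78),T,tc(602,183)); n=tri(S,sc(238,38),T,tc(585,322)); c=tri(S,sc(243,145),T,tc(614,140))
print('bar far,near,cap',f,n,c); d=f[0]-n[0]; print('len',np.linalg.norm(d),'yaw',np.arctan2(d[1],d[0]),'pitch',np.arcsin(d[2]/np.linalg.norm(d)))
A=plane(T,tc(548,40),.089);B=plane(T,tc(725,58),.089);print('deck high',A,B,np.linalg.norm(A-B),'yaw',np.arctan2(-(B-A)[0],(B-A)[1])-np.pi if 0 else np.arctan2((B-A)[0],-(B-A)[1]))
for u in [(140,383),(343,383)]: print('sc deck high',plane(S,sc(*u),.089))
def blobs(d,roi,lo,hi,name):
    x0,y0,x1,y1=roi; hsv=cv2.cvtColor(d['frame'][y0:y1,x0:x1],cv2.COLOR_RGB2HSV); m=cv2.inRange(hsv,lo,hi)
    cs=max(cv2.findContours(m,cv2.RETR_EXTERNAL,cv2.CHAIN_APPROX_NONE)[0],key=cv2.contourArea)+np.array([x0,y0])
    return cs
w=((0,0,140),(180,70,255))
ct=blobs(T,(125,190,165,225),*w,'c'); 
(x,y),r=cv2.minEnclosingCircle(ct); print('top cap circle',x,y,r, plane(T,(x,y),.165))
cs=blobs(S,(360,190,392,220),*w,'c').reshape(-1,2); print('scene cap bbox',cs.min(0),cs.max(0))
amb=((3,100,50),(20,255,255))
for n_,d,roi in(('S',S,(345,190,395,270)),('T',T,(125,190,185,240))):
    q=blobs(d,roi,*amb,'b').reshape(-1,2); print(n_,'amber',q.min(0),q.max(0))
hsv=cv2.cvtColor(T['frame'][260:350,335:440],cv2.COLOR_RGB2HSV); m=cv2.inRange(hsv,(0,0,70),(180,120,255))
q=max(cv2.findContours(m,cv2.RETR_EXTERNAL,cv2.CHAIN_APPROX_NONE)[0],key=cv2.contourArea)+np.array([335,260]); rr=cv2.minAreaRect(q); print(rr)
P=np.array([plane(T,p,.018) for p in cv2.boxPoints(rr)]);print('tray',P,P.mean(0),np.linalg.norm(P[1]-P[0]),np.linalg.norm(P[2]-P[1]))
E
```

```text
bar far,near,cap (array([0.4937, 0.0399, 0.2086]), np.float64(0.0004717282702648838)) (array([0.4271, 0.0479, 0.1936]), np.float64(0.0015486068868360873)) (array([0.5152, 0.0366, 0.1852]), np.float64(0.0006374834212156587))
len 0.06875679681983768 yaw -0.11936436942707651 pitch 0.21956109023901346
deck high [0.5716 0.0791 0.089 ] [ 0.5644 -0.0171  0.089 ] 0.09646385608169951 yaw -0.07522768543790141
sc deck high [ 0.5643 -0.0187  0.089 ]
sc deck high [0.5778 0.0759 0.089 ]
top cap circle 143.5 207.0 10.594910621643066 [0.6273 0.2482 0.165 ]
scene cap bbox [360 190] [391 215]
S amber [356 212] [387 236]
T amber [135 195] [167 225]
((388.5, 305.5), (63.0, 75.0), 90.0)
tray [[ 0.5055 -0.2002  0.018 ]
 [ 0.5088 -0.3758  0.018 ]
 [ 0.3644 -0.3755  0.018 ]
 [ 0.3625 -0.2018  0.018 ]] [ 0.4353 -0.2883  0.018 ] 0.17565962560333628 0.14438952806961483
```

Bar length 68.8 mm, pitch 0.22 and yaw -0.12 match the model. The bar centre and deck estimates also agree to about 2 mm. Next I compute the pregrasp and grasp moves.

```bash
cat >>h.py <<'E'
from scipy.spatial.transform import Rotation as Ro
np.set_printoptions(precision=4,suppress=True)
YAW=-0.117
D=(Ro.from_euler('z',YAW)*Ro.from_euler('y',-0.21)).as_matrix()   # deck axes
def tool(C): return np.c_[-C[:,0],C[:,1],-C[:,2]]
def rel(R,p,s=None):
    s=s or monitor.read_state(); R0=np.array(s['ee_rot']); U,_,V=np.linalg.svd(R0);R0=U@V
    return np.round(R0.T@(np.array(p)-s['position'])*100,2), np.round(Ro.from_matrix(R0.T@R).as_rotvec(),3)
E
python3 - <<'E'
from h import *
bar=np.array([0.4604,0.0439,0.2025])-D[:,2]*.008
R=tool(D); g=bar+R[:,2]*.005
print('bar',bar,'R',R)
print('pre',rel(R,g-R[:,2]*.08)); print('grasp',rel(R,g))
s=monitor.read_state(); print(s['position'])
E
```

```text
bar [0.4621 0.0437 0.1947] R [[-0.9713  0.1167  0.207 ]
 [ 0.1142  0.9932 -0.0243]
 [-0.2085 -0.     -0.978 ]]
pre (array([-41.3 , -39.88,  -2.29]), array([-0.021, -0.21 , -0.183]))
grasp (array([-42.94, -39.56,   5.53]), array([-0.021, -0.21 , -0.183]))
[0.1702 0.5488 0.2445]
```

Emit:
apply_moves:
  series:
    - [5,[-1,-1,-2],[0,0,0]]
    - [5,[-3,-3,-4],[0,0,0]]
    - [5,[-6,-6,-5],[0,0,0]]
    - [5,[-9,-9,-5],[0,0,0]]
    - [5,[-12,-12,-5],[0,0,0]]
    - [5,[-15,-15,-5],[0,0,0]]
    - [5,[-18,-18,-5],[-0.003,-0.03,-0.02]]
    - [5,[-21,-21,-5],[-0.006,-0.06,-0.05]]
    - [5,[-24,-24,-5],[-0.009,-0.09,-0.08]]
    - [5,[-27,-27,-5],[-0.012,-0.12,-0.11]]
    - [5,[-30,-30,-5],[-0.015,-0.15,-0.14]]
    - [5,[-33,-33,-5],[-0.018,-0.18,-0.16]]
    - [5,[-36,-36,-5],[-0.021,-0.21,-0.183]]
    - [5,[-39,-38.5,-4],[-0.021,-0.21,-0.183]]
    - [5,[-41,-39.7,-3],[-0.021,-0.21,-0.183]]
    - [5,[-41.3,-39.9,-2.3],[-0.021,-0.21,-0.183]]
    - [5,[-41.3,-39.9,-2.3],[-0.021,-0.21,-0.183]]
    - [5,[-41.3,-39.9,-2.3],[-0.021,-0.21,-0.183]]

```text
time_s: 1.9
position: [0.4458, 0.0465, 0.268]
ee_rot: [[-0.971, 0.116, 0.207], [0.114, 0.993, -0.022], [-0.208, 0.002, -0.978]]
contact_force: [-0.1, 0.7, -0.6]
width: 0.585
grip_force: 0.0
```

```bash
python3 - <<'E'
from h import *
bar=np.array([0.4604,0.0439,0.2025])-D[:,2]*.008
R=tool(D); g=bar+R[:,2]*.005
print('grasp',rel(R,g)); s=monitor.read_state(); print(s['contact_force'],s['width'],s['time_s'])
E
```

```text
grasp (array([-0.08, -0.11,  8.02]), array([ 0.002, -0.001,  0.   ]))
[-0.0675  0.7006 -0.6092] 0.5854730986039891 1.9
```

Emit:
apply_moves:
  series:
    - [5,[0,-0.1,1],[0,0,0]]
    - [5,[0,-0.1,2.5],[0,0,0]]
    - [5,[0,-0.1,4],[0,0,0]]
    - [5,[0,-0.1,5.2],[0,0,0]]
    - [5,[0,-0.1,6.2],[0,0,0]]
    - [5,[0,-0.1,7],[0,0,0]]
    - [5,[0,-0.1,7.6],[0,0,0]]
    - [5,[0,-0.1,8],[0,0,0]]
    - [5,[0,-0.1,8],[0,0,0]]
    - [3,[0,-0.1,8],[0,0,0]]
    - [2.2,[0,-0.1,8],[0,0,0]]
    - [1,[0,-0.1,8],[0,0,0]]
    - [1,[0,-0.1,8],[0,0,0]]
    - [1,[0,-0.1,8],[0,0,0]]
    - [1,[0,-0.1,8],[0,0,0]]
    - [1,[0,-0.1,8],[0,0,0]]
    - [1,[0,-0.1,8],[0,0,0]]
  squeeze: 40

```text
time_s: 3.6
position: [0.4634, 0.0431, 0.1905]
ee_rot: [[-0.971, 0.117, 0.209], [0.115, 0.993, -0.022], [-0.21, 0.002, -0.978]]
contact_force: [-2.7, 2.1, 5.6]
width: 0.206
grip_force: 40.3
```

Emit:
apply_moves:
  series:
    - [1,[0,0,-0.3],[0,0,0]]
    - [1,[0,0,-1],[0,0,0]]
    - [1,[0,0,-2],[0,0,0]]
    - [1,[0,0,-3.5],[0,0,0]]
    - [1,[0,0,-5],[0,0,0]]
    - [1,[0,0,-6.5],[0,0,0]]
    - [1,[0,0,-8],[0,0,0]]
    - [1,[0,0,-9],[0,0,0]]
    - [1,[0,0,-9.7],[0,0,0]]
    - [1,[0,0,-10],[0,0,0]]
    - [1,[0,0,-10],[0,0,0]]

```text
time_s: 4.7
position: [0.4422, 0.0452, 0.2879]
ee_rot: [[-0.971, 0.117, 0.208], [0.114, 0.993, -0.023], [-0.209, 0.002, -0.978]]
contact_force: [-0.4, -0.4, -2.7]
width: 0.203
grip_force: 39.3
```

```bash
python3 - <<'E'
from h import *
R=tool(np.eye(3)); s=monitor.read_state()
print(rel(R,[.423,-.288,.25],s),rel(R,[.423,-.288,.150],s),s['contact_force'],s['width'],s['time_s'])
d=eyes.capture('scene');pickle.dump(d,open('pics/scene1.pkl','wb'));t=eyes.capture('top');pickle.dump(t,open('pics/top1.pkl','wb'))
o=np.zeros((480,800,3),np.uint8);o[:480,:396]=cv2.resize(d['frame'][100:260,220:352],None,fx=3,fy=3)[:,:,::-1];o[:480,400:800]=cv2.resize(t['frame'][220:340,190:290],None,fx=4,fy=4)[:,:,::-1];cv2.imwrite('pics/crop2.png',o)
E
```

```text
(array([ -1.16, -33.32,   4.07]), array([-0.011,  0.211, -0.117])) (array([  0.93, -33.34,  13.85]), array([-0.011,  0.211, -0.117])) [-0.4049 -0.3624 -2.6742] 0.2029684488093832 4.7
```

View pics/crop2.png

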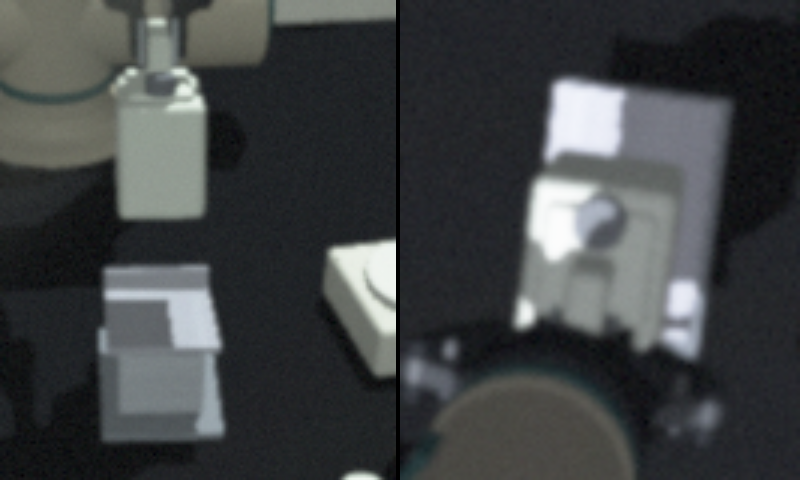

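The canister hangs straight in the grip, clear of the stand, and the empty deck shows in both views. I'll carry it over the tray.

Emit:
apply_moves:
  series:
    - [1,[0,-0.7,0],[0,0,0]]
    - [1,[0,-2.2,0],[0,0.02,0]]
    - [1,[0,-4.5,0],[0,0.05,0]]
    - [1,[0,-7,0],[-0.002,0.08,-0.02]]
    - [1,[0,-10,0.5],[-0.004,0.11,-0.04]]
    - [1,[0,-13,1],[-0.006,0.14,-0.06]]
    - [1,[-0.3,-16,1.5],[-0.008,0.17,-0.08]]
    - [1,[-0.6,-19,2],[-0.011,0.2,-0.1]]
    - [1,[-0.8,-22,2.5],[-0.011,0.211,-0.117]]
    - [1,[-1,-25,3],[-0.011,0.211,-0.117]]
    - [1,[-1.1,-28,3.5],[-0.011,0.211,-0.117]]
    - [1,[-1.2,-30.5,4],[-0.011,0.211,-0.117]]
    - [1,[-1.2,-32.3,4.1],[-0.011,0.211,-0.117]]
    - [1,[-1.2,-33.1,4.1],[-0.011,0.211,-0.117]]
    - [1,[-1.2,-33.3,4.1],[-0.011,0.211,-0.117]]
    - [1,[-0.6,-33.3,7],[-0.011,0.211,-0.117]]
    - [1,[0.1,-33.3,10],[-0.011,0.211,-0.117]]
    - [1,[0.6,-33.3,12.3],[-0.011,0.211,-0.117]]
    - [1,[0.8,-33.3,13.4],[-0.011,0.211,-0.117]]
    - [1,[0.9,-33.3,13.9],[-0.011,0.211,-0.117]]

```text
time_s: 6.8
position: [0.4236, -0.2866, 0.1489]
ee_rot: [[-1.0, -0.001, -0.001], [-0.001, 1.0, 0.002], [0.001, 0.002, -1.0]]
contact_force: [0.2, 0.1, -1.9]
width: 0.203
grip_force: 39.3
```

```bash
python3 - <<'E'
from h import *
R=tool(np.eye(3)); s=monitor.read_state()
print(rel(R,[.423,-.288,.128],s),s['position'],s['contact_force'],s['width'],s['time_s'])
d=eyes.capture('scene');t=eyes.capture('top')
o=np.zeros((480,800,3),np.uint8);o[:480,:396]=cv2.resize(d['frame'][100:260,90:222],None,fx=3,fy=3)[:,:,::-1];o[:480,400:800]=cv2.resize(t['frame'][240:360,335:435],None,fx=4,fy=4)[:,:,::-1];cv2.imwrite('pics/crop3.png',o)
E
```

```text
(array([ 0.06, -0.14,  2.09]), array([ 0.002, -0.001,  0.001])) [ 0.4236 -0.2866  0.1489] [ 0.152   0.0968 -1.9163] 0.2026822989971338 6.8
```

View pics/crop3.png

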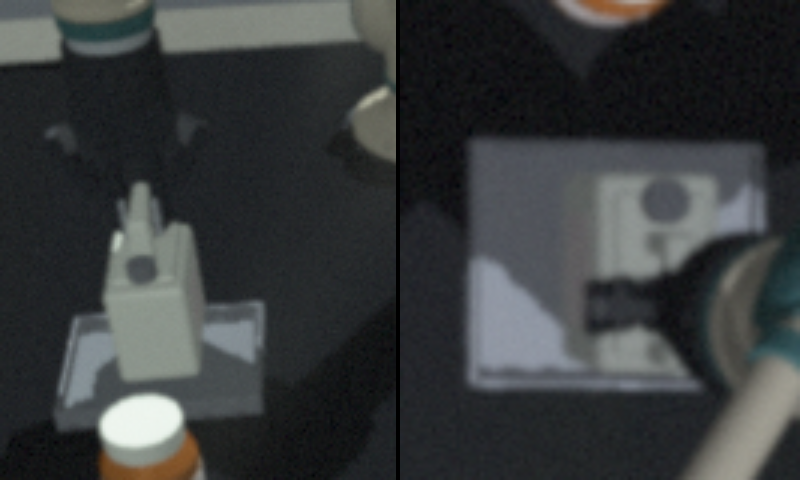

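The canister hangs upright over the tray, inside its walls in both views. I'll lower it slowly.

Emit:
apply_moves:
  series:
    - [1,[0,0,0.4],[0,0,0]]
    - [1,[0,0,0.8],[0,0,0]]
    - [1,[0,0,1.1],[0,0,0]]
    - [1,[0,0,1.4],[0,0,0]]
    - [1,[0,0,1.6],[0,0,0]]
    - [1,[0,0,1.8],[0,0,0]]
    - [1,[0,0,1.9],[0,0,0]]
    - [1,[0,0,1.9],[0,0,0]]
    - [1,[0,0,1.9],[0,0,0]]

```text
time_s: 7.8
position: [0.4237, -0.2877, 0.1305]
ee_rot: [[-1.0, -0.0, -0.0], [-0.0, 1.0, 0.0], [0.0, 0.0, -1.0]]
contact_force: [0.2, 1.0, -3.1]
width: 0.206
grip_force: 39.4
```

Emit:
apply_moves:
  series:
    - [1,[0,0,0.05],[0,0,0]]
    - [1,[0,0,0.1],[0,0,0]]
    - [1,[0,0,0.15],[0,0,0]]
    - [1,[0,0,0.15],[0,0,0]]

```text
time_s: 8.2
position: [0.4236, -0.2876, 0.1289]
ee_rot: [[-1.0, -0.0, -0.0], [-0.0, 1.0, 0.0], [0.0, 0.0, -1.0]]
contact_force: [-0.6, -0.3, -2.6]
width: 0.205
grip_force: 39.4
```

Emit:
apply_moves:
  series:
    - [1,[0,0,0.05],[0,0,0]]
    - [1,[0,0,0.1],[0,0,0]]
    - [1,[0,0,0.1],[0,0,0]]

```text
time_s: 8.5
position: [0.4236, -0.2876, 0.1279]
ee_rot: [[-1.0, -0.0, -0.0], [-0.0, 1.0, 0.0], [0.0, 0.0, -1.0]]
contact_force: [-0.1, 0.3, -2.6]
width: 0.203
grip_force: 39.4
```

Emit:
apply_moves:
  series:
    - [1,[0,0,0.05],[0,0,0]]
    - [1,[0,0,0.1],[0,0,0]]
    - [1,[0,0,0.1],[0,0,0]]

```text
time_s: 8.8
position: [0.4236, -0.2876, 0.1269]
ee_rot: [[-1.0, -0.0, -0.0], [-0.0, 1.0, 0.0], [0.0, 0.0, -1.0]]
contact_force: [0.1, -0.1, -2.6]
width: 0.205
grip_force: 39.4
```

Emit:
apply_moves:
  series:
    - [1,[0,0,0.05],[0,0,0]]
    - [1,[0,0,0.1],[0,0,0]]
    - [1,[0,0,0.1],[0,0,0]]

```text
time_s: 9.1
position: [0.4236, -0.2876, 0.1259]
ee_rot: [[-1.0, -0.0, -0.0], [-0.0, 1.0, 0.0], [0.0, 0.0, -1.0]]
contact_force: [-0.1, -0.2, -2.4]
width: 0.198
grip_force: 39.4
```

Emit:
apply_moves:
  series:
    - [1,[0,0,0.05],[0,0,0]]
    - [1,[0,0,0.05],[0,0,0]]

```text
time_s: 9.3
position: [0.4236, -0.2876, 0.1254]
ee_rot: [[-1.0, -0.0, -0.0], [-0.0, 1.0, 0.0], [0.0, 0.0, -1.0]]
contact_force: [0.5, -0.6, -2.9]
width: 0.201
grip_force: 39.4
```

Emit:
apply_moves:
  series:
    - [1,[0,0,0.05],[0,0,0]]
    - [1,[0,0,0.1],[0,0,0]]
    - [1,[0,0,0.1],[0,0,0]]

```text
time_s: 9.6
position: [0.4235, -0.2876, 0.1249]
ee_rot: [[-1.0, -0.0, -0.0], [-0.0, 1.0, 0.0], [0.0, 0.0, -1.0]]
contact_force: [-2.6, 1.0, 2.2]
width: 0.203
grip_force: 40.0
```

Emit:
apply_moves:
  series:
    - [1,[0,0,0.05],[0,0,0]]
    - [1,[0,0,0.05],[0,0,0]]

```text
time_s: 9.8
position: [0.4235, -0.2875, 0.1248]
ee_rot: [[-1.0, -0.0, -0.0], [-0.0, 1.0, 0.0], [0.0, 0.0, -1.0]]
contact_force: [-3.5, 1.8, 6.0]
width: 0.204
grip_force: 40.5
```

Contact. I'll release and rise.

Emit:
apply_moves:
  series:
    - [1.9,[0,0,-0.1],[0,0,0]]
    - [2.2,[0,0,-0.1],[0,0,0]]
    - [3,[0,0,-0.1],[0,0,0]]
    - [4,[0,0,-0.1],[0,0,0]]
    - [4.5,[0,0,-0.1],[0,0,0]]
    - [4.5,[0,0,-0.4],[0,0,0]]
    - [4.5,[0,0,-1.2],[0,0,0]]
    - [4.5,[0,0,-2.5],[0,0,0]]
    - [4.5,[0,0,-4.5],[0,0,0]]
    - [4.5,[0,0,-7],[0,0,0]]
    - [4.5,[0,0,-10],[0,0,0]]
    - [4.5,[0,0,-13],[0,0,0]]
    - [4.5,[0,0,-14.5],[0,0,0]]
    - [4.5,[0,0,-15],[0,0,0]]

```text
time_s: 11.2
position: [0.4245, -0.2884, 0.2768]
ee_rot: [[-1.0, -0.0, 0.003], [-0.0, 1.0, -0.003], [-0.003, -0.003, -1.0]]
contact_force: [-0.0, -1.5, -0.6]
width: 0.528
grip_force: 0.0
```

```bash
python3 - <<'E'
from h import *
s=monitor.read_state();print(s['position'],s['time_s'],s['contact_force'])
d=eyes.capture('scene');t=eyes.capture('top')
for n,c in(('scene2',d),('top2',t)):pickle.dump(c,open(f'pics/{n}.pkl','wb'))
o=np.zeros((600,800,3),np.uint8)
r=lambda c,x,y,w,h,f:cv2.resize(c['frame'][y:y+h,x:x+w],None,fx=f,fy=f,interpolation=cv2.INTER_CUBIC)[:,:,::-1]
o[:300,:400]=r(d,100,130,100,75+0,4); o[300:,:400]=r(t,345,250,100,75,4)
o[:400,400:600]=r(d,345,190,50,80,5)[:400]; o[:300,600:800]=r(t,125,185,50,60,4)[:300] if 0 else np.pad(r(t,125,185,50,60,4),((0,60),(0,0),(0,0)))
o[400:600,400:800]=r(t,205,230,100,50,4); 
cv2.imwrite('pics/crop4.png',o)
E
```

```text
[ 0.4245 -0.2884  0.2768] 11.2 [-0.0084 -1.4643 -0.6378]Traceback (most recent call last):
  File "<stdin>", line 8, in <module>
ValueError: could not broadcast input array from shape (400,250,3) into shape (400,200,3)
```

```bash
python3 - <<'E'
from h import *
d,t=load('scene2'),load('top2')
o=np.zeros((600,800,3),np.uint8)
r=lambda c,x,y,w,h,f:cv2.resize(c['frame'][y:y+h,x:x+w],None,fx=f,fy=f,interpolation=cv2.INTER_CUBIC)[:,:,::-1]
o[:300,:300]=r(d,95,160,100,100,3); o[300:,:300]=r(t,345,240,100,100,3)
o[:400,300:550]=r(d,345,190,50,80,5); o[:240,550:790]=r(t,125,190,60,60,4)
o[400:600,300:700]=r(t,205,230,80,40,5)
o[240:400,550:790]=r(d,240,185,60,40,4)
cv2.imwrite('pics/crop4.png',o)
E
```

```text
(no output)
```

View pics/crop4.png

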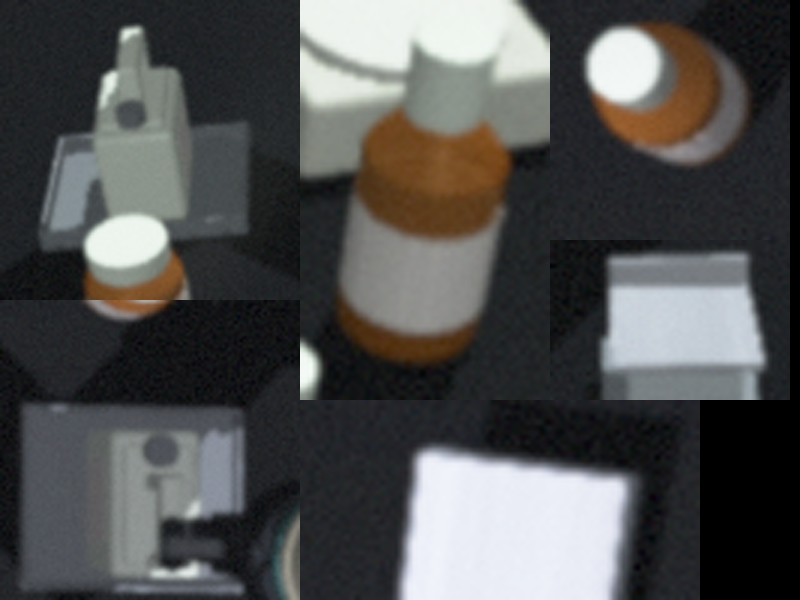

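The canister stands upright in the tray. The deck is now fully lit: its lip line runs (610,287)–(748,285) and its high edge (603,365)–(763,365) in the scene inset. The top of the cap is a clean disc at (624,65) in the top inset.

```bash
python3 - <<'E'
from h import *
S,T=load('scene2'),load('top2')
q=lambda u,v:(240+(u-550+.5)/4-.5,185+(v-240+.5)/4-.5)
for u,z in(((610,287),.0635),((748,285),.0635),((603,366),.089),((763,366),.089)): print('sc',u,plane(S,q(*u),z))
def big(c,roi,th):
    x0,y0,x1,y1=roi; m=(c['frame'][y0:y1,x0:x1].min(2)>th).astype(np.uint8)
    return max(cv2.findContours(m,cv2.RETR_EXTERNAL,cv2.CHAIN_APPROX_NONE)[0],key=cv2.contourArea)+np.array([x0,y0])
k=big(T,(205,225,290,320),130); rr=cv2.minAreaRect(k); ap=cv2.approxPolyDP(k,4,True)[:,0]; print(rr,ap.tolist())
for p in ap: print(p,plane(T,p,.089 if p[1]<270 else .081))
k=big(T,(125,185,170,235),190); m=cv2.moments(k); c=(m['m10']/m['m00'],m['m01']/m['m00']); print('cap',c,cv2.minEnclosingCircle(k),plane(T,c,.165))
# bottle base from scene amber bottom row: axis point check
b=lambda u,v:(345+(u-300+.5)/5-.5,190+(v+.5)/5-.5)
print('tri cap mid', plane(S,b(452,85),.147))
print('tri cap top', tri(T,c,S,b(457,35)))
E
```

```text
sc (610, 287) [0.4463 0.001  0.0635]
sc (748, 285) [0.4566 0.0903 0.0635]
sc (603, 366) [ 0.5641 -0.018   0.089 ]
sc (763, 366) [0.5774 0.0752 0.089 ]
((245.68597412109375, 273.8406982421875), (43.43962478637695, 64.37728118896484), 6.911227226257324) [[229, 240], [221, 300], [262, 308], [270, 247]]
[229 240] [0.5709 0.0766 0.089 ]
[221 300] [0.4412 0.0901 0.081 ]
[262 308] [0.4266 0.0012 0.081 ]
[270 247] [ 0.558  -0.0126  0.089 ]
cap (143.00157604412922, 206.02994483845546) ((143.0, 206.0), 8.602425575256348) [0.6293 0.2494 0.165 ]
tri cap mid [0.6442 0.2453 0.147 ]
tri cap top (array([0.6296, 0.2501, 0.1635]), np.float64(0.0005434517370522434))
```

```bash
sed -i 's/^YAW=.*/YAW=-0.12/' h.py; python3 - <<'E'
from h import *
R=tool(Ro.from_euler('z',YAW).as_matrix()); print(rel(R,[.6295,.2495,.22]))
E
```

```text
(array([-20.58,  53.73,   5.46]), array([-0.001,  0.001,  0.12 ]))
```

Emit:
apply_moves:
  series:
    - [5,[-0.4,1,0],[0,0,0]]
    - [6,[-1.2,3,0],[0,0,0]]
    - [7,[-2.4,6,0],[0,0,0.02]]
    - [7,[-3.7,9.5,0],[0,0,0.04]]
    - [7,[-5,13,0],[0,0,0.06]]
    - [7,[-6.4,16.7,0],[0,0,0.08]]
    - [7,[-7.9,20.5,0],[0,0,0.1]]
    - [7,[-9.3,24.3,0],[0,0,0.12]]
    - [7,[-10.8,28.1,0],[0,0,0.12]]
    - [7,[-12.2,31.9,0],[0,0,0.12]]
    - [7,[-13.7,35.7,0],[0,0,0.12]]
    - [7,[-15.1,39.5,0],[0,0,0.12]]
    - [7,[-16.6,43.3,0.5],[0,0,0.12]]
    - [7,[-18,47,1.5],[0,0,0.12]]
    - [7,[-19.3,50.3,3],[0,0,0.12]]
    - [7,[-20.2,52.6,4.5],[0,0,0.12]]
    - [7,[-20.6,53.5,5.3],[0,0,0.12]]
    - [7,[-20.6,53.7,5.5],[0,0,0.12]]
    - [7,[-20.6,53.7,5.5],[0,0,0.12]]
    - [7,[-20.6,53.7,5.5],[0,0,0.12]]

```text
time_s: 13.3
position: [0.6294, 0.2483, 0.2199]
ee_rot: [[-0.993, 0.12, 0.0], [0.12, 0.993, -0.0], [-0.0, 0.0, -1.0]]
contact_force: [-0.3, -0.3, 0.3]
width: 0.818
grip_force: 0.0
```

```bash
python3 - <<'E'
from h import *
R=tool(Ro.from_euler('z',YAW).as_matrix()); print(rel(R,[.6295,.2495,.144]),monitor.read_state()['contact_force'])
E
```

```text
(array([0.  , 0.12, 7.59]), array([ 0.   ,  0.   , -0.001])) [-0.3116 -0.2855  0.2969]
```

Emit:
apply_moves:
  series:
    - [7,[0,0.1,1],[0,0,0]]
    - [7,[0,0.1,2.5],[0,0,0]]
    - [7,[0,0.1,4],[0,0,0]]
    - [7,[0,0.1,5.5],[0,0,0]]
    - [7,[0,0.1,6.5],[0,0,0]]
    - [7,[0,0.1,7.2],[0,0,0]]
    - [7,[0,0.1,7.6],[0,0,0]]
    - [7,[0,0.1,7.6],[0,0,0]]
    - [5.5,[0,0.1,7.6],[0,0,0]]
    - [4.5,[0,0.1,7.6],[0,0,0]]
    - [4,[0,0.1,7.6],[0,0,0]]
    - [3.7,[0,0.1,7.6],[0,0,0]]
    - [3,[0,0.1,7.6],[0,0,0]]
    - [3,[0,0.1,7.6],[0,0,0]]
    - [3,[0,0.1,7.6],[0,0,0]]
    - [3,[0,0.1,7.6],[0,0,0]]
  squeeze: 80

```text
time_s: 14.9
position: [0.6299, 0.2503, 0.1439]
ee_rot: [[-0.993, 0.119, 0.001], [0.119, 0.993, 0.0], [-0.001, 0.0, -1.0]]
contact_force: [-1.9, -1.2, 5.9]
width: 0.426
grip_force: 79.5
```

Cap gripped. Lift.

Emit:
apply_moves:
  series:
    - [3,[0,0,-0.3],[0,0,0]]
    - [3,[0,0,-1],[0,0,0]]
    - [3,[0,0,-2],[0,0,0]]
    - [3,[0,0,-3.5],[0,0,0]]
    - [3,[0,0,-5.5],[0,0,0]]
    - [3,[0,0,-8],[0,0,0]]
    - [3,[0,0,-10.5],[0,0,0]]
    - [3,[0,0,-13],[0,0,0]]
    - [3,[0,0,-15],[0,0,0]]
    - [3,[0,0,-16.3],[0,0,0]]
    - [3,[0,0,-16.8],[0,0,0]]
    - [3,[0,0,-17],[0,0,0]]
    - [3,[0,0,-17],[0,0,0]]

```text
time_s: 16.2
position: [0.6293, 0.2503, 0.3121]
ee_rot: [[-0.993, 0.119, -0.002], [0.119, 0.993, -0.0], [0.002, -0.0, -1.0]]
contact_force: [-0.3, 0.5, -5.6]
width: 0.429
grip_force: 80.4
```

```bash
python3 - <<'E'
from h import *
R=tool(D); O=np.array([.504,.0383,.075]); s=monitor.read_state(); print(s['contact_force'],s['time_s'])
for x,h in((-.015,.06),(-.015,.02)):
    p=O+D@[x,0,.1439+h]; print(p,rel(R,p,s))
E
```

```text
[-0.3028  0.5196 -5.5927] 16.2
[0.4472 0.0451 0.2713] (array([ 15.62, -22.54,   4.12]), array([-0.   , -0.212,  0.   ]))
[0.4555 0.0441 0.2322] (array([ 14.77, -22.54,   8.03]), array([-0.   , -0.212,  0.   ]))
```

Emit:
apply_moves:
  series:
    - [3,[0.3,-0.4,0],[0,0,0]]
    - [3,[1,-1.4,0],[0,-0.01,0]]
    - [3,[2,-2.9,0],[0,-0.03,0]]
    - [3,[3.3,-4.7,0],[0,-0.05,0]]
    - [3,[4.7,-6.7,0],[0,-0.07,0]]
    - [3,[6.1,-8.8,0],[0,-0.09,0]]
    - [3,[7.6,-11,0.2],[0,-0.11,0]]
    - [3,[9.1,-13.2,0.6],[0,-0.13,0]]
    - [3,[10.6,-15.3,1.2],[0,-0.15,0]]
    - [3,[12,-17.3,1.9],[0,-0.17,0]]
    - [3,[13.3,-19.2,2.7],[0,-0.19,0]]
    - [3,[14.4,-20.7,3.3],[0,-0.2,0]]
    - [3,[15.2,-21.8,3.8],[0,-0.21,0]]
    - [3,[15.6,-22.4,4.1],[0,-0.212,0]]
    - [3,[15.6,-22.5,4.1],[0,-0.212,0]]
    - [3,[15.4,-22.5,5],[0,-0.212,0]]
    - [3,[15.1,-22.5,6.4],[0,-0.212,0]]
    - [3,[14.9,-22.5,7.5],[0,-0.212,0]]
    - [3,[14.8,-22.5,8],[0,-0.212,0]]
    - [3,[14.8,-22.5,8],[0,-0.212,0]]

```text
time_s: 18.2
position: [0.4556, 0.0449, 0.2319]
ee_rot: [[-0.971, 0.119, 0.206], [0.116, 0.993, -0.024], [-0.208, 0.0, -0.978]]
contact_force: [-0.1, -0.2, -5.2]
width: 0.427
grip_force: 80.9
```

```bash
python3 - <<'E'
from h import *
R=tool(D); O=np.array([.504,.0383,.075]); s=monitor.read_state(); print(s['position'],s['contact_force'])
print('deck coords of base',D.T@(np.array(s['position'])-O)-[0,0,.1439])
print(rel(R,O+D@[-.015,0,.1439+.02],s))
d=eyes.capture('scene');t=eyes.capture('top')
for n,c in(('scene3',d),('top3',t)):pickle.dump(c,open(f'pics/{n}.pkl','wb'))
o=np.zeros((600,800,3),np.uint8)
r=lambda c,x,y,w,h,f:cv2.resize(c['frame'][y:y+h,x:x+w],None,fx=f,fy=f,interpolation=cv2.INTER_CUBIC)[:,:,::-1]
o[:600,:400]=r(d,230,130,80,120,5); o[:500,400:800]=r(t,205,225,80,100,5)
cv2.imwrite('pics/crop5.png',o)
E
```

```text
[0.4556 0.0449 0.2319] [-0.1437 -0.1833 -5.2396]
deck coords of base [-0.0151  0.0008  0.0197]
(array([-0.01, -0.08, -0.03]), array([ 0.   , -0.001,  0.001]))
```

View pics/crop5.png

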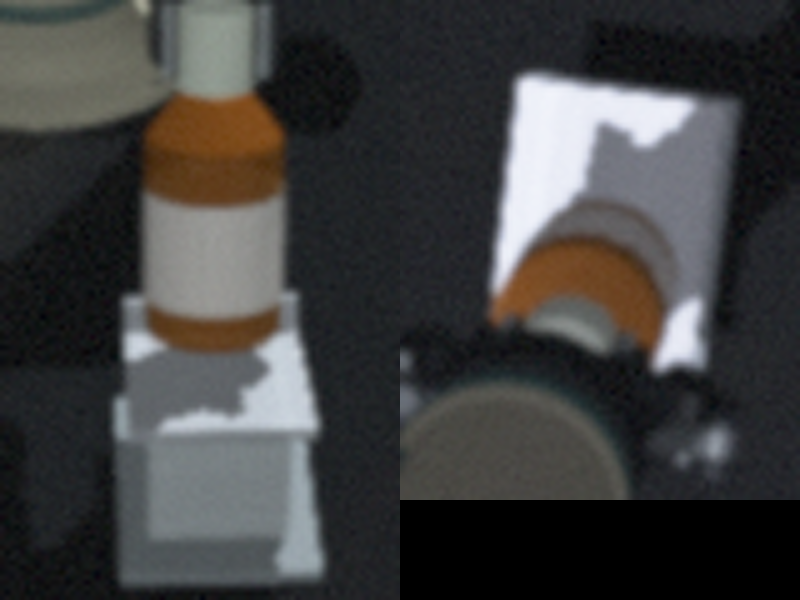

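The tilted bottle hangs parallel to the deck normal, with its base near column 213 and the deck's mid-line near 214. It is therefore centred, about 2 cm above the deck. I'll lower it in steps.

Emit:
apply_moves:
  series:
    - [3,[0,-0.05,0.4],[0,0,0]]
    - [3,[0,-0.05,0.8],[0,0,0]]
    - [3,[0,-0.05,1.1],[0,0,0]]
    - [3,[0,-0.05,1.3],[0,0,0]]
    - [3,[0,-0.05,1.5],[0,0,0]]
    - [3,[0,-0.05,1.6],[0,0,0]]
    - [3,[0,-0.05,1.6],[0,0,0]]
    - [3,[0,-0.05,1.6],[0,0,0]]

```text
time_s: 19.1
position: [0.4592, 0.0438, 0.2175]
ee_rot: [[-0.971, 0.119, 0.209], [0.117, 0.993, -0.025], [-0.21, 0.0, -0.978]]
contact_force: [0.3, 1.2, -6.5]
width: 0.424
grip_force: 80.9
```

Emit:
apply_moves:
  series:
    - [3,[0,0,0.05],[0,0,0]]
    - [3,[0,0,0.1],[0,0,0]]
    - [3,[0,0,0.1],[0,0,0]]

```text
time_s: 19.4
position: [0.4593, 0.0437, 0.2164]
ee_rot: [[-0.971, 0.119, 0.209], [0.117, 0.993, -0.025], [-0.21, 0.0, -0.978]]
contact_force: [-0.3, 0.9, -6.1]
width: 0.423
grip_force: 80.9
```

Emit:
apply_moves:
  series:
    - [3,[0,0,0.05],[0,0,0]]
    - [3,[0,0,0.1],[0,0,0]]
    - [3,[0,0,0.1],[0,0,0]]

```text
time_s: 19.7
position: [0.4595, 0.0437, 0.2154]
ee_rot: [[-0.971, 0.119, 0.208], [0.117, 0.993, -0.025], [-0.21, 0.0, -0.978]]
contact_force: [0.4, -0.4, -6.4]
width: 0.423
grip_force: 80.9
```

Base about 2 mm above the deck. I'll feel for the lip downhill (+tool x).

Emit:
apply_moves:
  series:
    - [3,[0.1,0,0],[0,0,0]]
    - [3,[0.2,0,0],[0,0,0]]
    - [3,[0.3,0,0],[0,0,0]]
    - [3,[0.35,0,0],[0,0,0]]
    - [3,[0.4,0,0],[0,0,0]]
    - [3,[0.4,0,0],[0,0,0]]

```text
time_s: 20.3
position: [0.4555, 0.0442, 0.2146]
ee_rot: [[-0.971, 0.119, 0.209], [0.117, 0.993, -0.025], [-0.21, 0.0, -0.978]]
contact_force: [-0.3, -0.4, -4.6]
width: 0.428
grip_force: 80.9
```

Emit:
apply_moves:
  series:
    - [3,[0.05,0,0],[0,0,0]]
    - [3,[0.1,0,0],[0,0,0]]
    - [3,[0.1,0,0],[0,0,0]]

```text
time_s: 20.6
position: [0.4545, 0.0443, 0.2144]
ee_rot: [[-0.971, 0.119, 0.208], [0.117, 0.993, -0.025], [-0.21, 0.0, -0.978]]
contact_force: [1.4, 0.7, -5.1]
width: 0.425
grip_force: 80.9
```

Emit:
apply_moves:
  series:
    - [3,[0.05,0,0],[0,0,0]]
    - [3,[0.1,0,0],[0,0,0]]
    - [3,[0.1,0,0],[0,0,0]]

```text
time_s: 20.9
position: [0.4536, 0.0444, 0.2142]
ee_rot: [[-0.971, 0.119, 0.208], [0.117, 0.993, -0.025], [-0.21, 0.0, -0.978]]
contact_force: [-0.4, -0.6, -5.4]
width: 0.428
grip_force: 80.9
```

Emit:
apply_moves:
  series:
    - [3,[0.05,0,0],[0,0,0]]
    - [3,[0.05,0,0],[0,0,0]]

```text
time_s: 21.1
position: [0.4531, 0.0445, 0.2141]
ee_rot: [[-0.971, 0.119, 0.208], [0.117, 0.993, -0.025], [-0.21, 0.0, -0.978]]
contact_force: [-0.1, -0.0, -5.9]
width: 0.422
grip_force: 80.9
```

Emit:
apply_moves:
  series:
    - [3,[0.05,0,0],[0,0,0]]
    - [3,[0.1,0,0],[0,0,0]]
    - [3,[0.1,0,0],[0,0,0]]

```text
time_s: 21.4
position: [0.4521, 0.0446, 0.2139]
ee_rot: [[-0.971, 0.119, 0.208], [0.117, 0.993, -0.025], [-0.21, 0.0, -0.978]]
contact_force: [-0.4, -0.2, -5.3]
width: 0.426
grip_force: 80.9
```

Emit:
apply_moves:
  series:
    - [3,[0.05,0,0],[0,0,0]]
    - [3,[0.05,0,0],[0,0,0]]

```text
time_s: 21.6
position: [0.4516, 0.0447, 0.2138]
ee_rot: [[-0.971, 0.119, 0.208], [0.117, 0.993, -0.025], [-0.21, 0.0, -0.978]]
contact_force: [-0.0, 0.1, -6.2]
width: 0.423
grip_force: 80.9
```

Emit:
apply_moves:
  series:
    - [3,[0.05,0,0],[0,0,0]]
    - [3,[0.05,0,0],[0,0,0]]

```text
time_s: 21.8
position: [0.4511, 0.0448, 0.2136]
ee_rot: [[-0.971, 0.119, 0.208], [0.117, 0.993, -0.025], [-0.21, 0.0, -0.978]]
contact_force: [0.7, -0.4, -5.3]
width: 0.427
grip_force: 80.9
```

Emit:
apply_moves:
  series:
    - [3,[0.05,0,0],[0,0,0]]
    - [3,[0.05,0,0],[0,0,0]]

```text
time_s: 22.0
position: [0.4507, 0.0448, 0.2136]
ee_rot: [[-0.971, 0.119, 0.208], [0.117, 0.993, -0.025], [-0.21, 0.0, -0.978]]
contact_force: [-0.1, -0.5, -6.8]
width: 0.424
grip_force: 80.9
```

Emit:
apply_moves:
  series:
    - [3,[0.05,0,0],[0,0,0]]
    - [3,[0.05,0,0],[0,0,0]]

```text
time_s: 22.2
position: [0.4502, 0.0449, 0.2135]
ee_rot: [[-0.971, 0.119, 0.209], [0.117, 0.993, -0.025], [-0.21, 0.0, -0.978]]
contact_force: [-0.2, -0.0, -6.3]
width: 0.427
grip_force: 80.9
```

```bash
python3 - <<'E'
from h import *
d=eyes.capture('scene');pickle.dump(d,open('pics/scene4.pkl','wb'))
f=lambda c,x,y,w,h,f:cv2.resize(c['frame'][y:y+h,x:x+w],None,fx=f,fy=f,interpolation=cv2.INTER_CUBIC)[:,:,::-1]
cv2.imwrite('pics/crop6.png',f(d,235,140,75,100,6))
# predicted: bottle base near-camera rim row for base at given deck x,h ; at O
O=np.array([.504,.0383,.075]); s=monitor.read_state(); b=D.T@(np.array(s['position'])-O)-[0,0,.1439]; print(b)
th=np.linspace(0,2*np.pi,90); rim=lambda x,y,h,O=O:np.array([O+D@[x+.034*np.cos(a),y+.034*np.sin(a),h] for a in th])
for x,y,h in((b[0],b[1],b[2]),(-.021,0,0)):
    P=proj(d,rim(x,y,h)); Q=(P-[235,140]+.5)*6-.5; print('rim crop bottom',Q[Q[:,1].argmax()],'left/right',Q[:,0].min(),Q[:,0].max())
print('deck hi corners', (proj(d,[O+D@[.067,y,0] for y in(-.045,.045)])-[235,140]+.5)*6-.5,'lip top',(proj(d,[O+D@[-.055,y,.018] for y in(-.045,.045)])-[235,140]+.5)*6-.5)
E
```

```text
[-0.0241  0.0001  0.0028]
rim crop bottom [227.9621 391.8127] left/right 144.2139475436477 305.009807683624
rim crop bottom [228.0972 401.1472] left/right 144.22321531664886 305.25412976208406
deck hi corners [[119.1881 457.8844]
 [348.2124 454.8756]] lip top [[117.2467 300.7586]
 [325.843  298.4195]]
```

View pics/crop6.png

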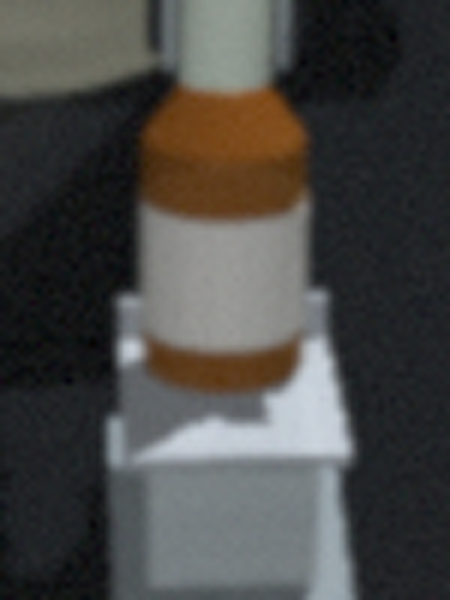

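The base rim sits where predicted (bottom at row ~390), but the lip lies slightly further from the camera than I assumed. The deck also lies about 1 mm further towards +y. I'll continue feeling, with a 1 mm side shift.

Emit:
apply_moves:
  series:
    - [3,[0.05,0.05,0],[0,0,0]]
    - [3,[0.1,0.1,0],[0,0,0]]
    - [3,[0.1,0.1,0],[0,0,0]]

```text
time_s: 22.55
position: [0.4496, 0.0459, 0.2134]
ee_rot: [[-0.971, 0.119, 0.209], [0.117, 0.993, -0.025], [-0.211, 0.0, -0.978]]
contact_force: [1.2, 0.3, -5.7]
width: 0.425
grip_force: 80.9
```

Emit:
apply_moves:
  series:
    - [3,[0.05,0,0],[0,0,0]]
    - [3,[0.05,0,0],[0,0,0]]

```text
time_s: 22.75
position: [0.4493, 0.046, 0.2134]
ee_rot: [[-0.97, 0.119, 0.21], [0.117, 0.993, -0.025], [-0.211, 0.0, -0.977]]
contact_force: [0.6, 0.4, -6.0]
width: 0.421
grip_force: 80.9
```

Emit:
apply_moves:
  series:
    - [3,[0.05,0,0],[0,0,0]]
    - [3,[0.05,0,0],[0,0,0]]

```text
time_s: 22.95
position: [0.449, 0.046, 0.2134]
ee_rot: [[-0.97, 0.119, 0.21], [0.117, 0.993, -0.025], [-0.211, 0.0, -0.977]]
contact_force: [2.1, 0.4, -4.6]
width: 0.429
grip_force: 80.9
```

Light contact with the lip. I'll back off 0.8 mm and lower.

Emit:
apply_moves:
  series:
    - [3,[-0.08,0,0],[0,0,0]]
    - [3,[-0.08,0,0.05],[0,0,0]]
    - [3,[-0.08,0,0.1],[0,0,0]]
    - [3,[-0.08,0,0.15],[0,0,0]]
    - [3,[-0.08,0,0.15],[0,0,0]]

```text
time_s: 23.45
position: [0.4497, 0.046, 0.2118]
ee_rot: [[-0.971, 0.119, 0.209], [0.117, 0.993, -0.025], [-0.21, 0.0, -0.978]]
contact_force: [-0.4, 0.4, -4.3]
width: 0.426
grip_force: 80.9
```

Emit:
apply_moves:
  series:
    - [3,[0,0,0.05],[0,0,0]]
    - [3,[0,0,0.05],[0,0,0]]

```text
time_s: 23.65
position: [0.4497, 0.0459, 0.2113]
ee_rot: [[-0.971, 0.119, 0.209], [0.117, 0.993, -0.025], [-0.21, 0.0, -0.978]]
contact_force: [1.6, 0.2, -4.2]
width: 0.424
grip_force: 81.0
```

Emit:
apply_moves:
  series:
    - [3,[0,0,0.05],[0,0,0]]
    - [3,[0,0,0.05],[0,0,0]]

```text
time_s: 23.85
position: [0.45, 0.0459, 0.2113]
ee_rot: [[-0.971, 0.119, 0.209], [0.117, 0.993, -0.025], [-0.211, 0.0, -0.978]]
contact_force: [-0.3, -0.7, -0.6]
width: 0.419
grip_force: 81.6
```

Base is meeting the deck. I'll press lightly and nudge to the lip.

Emit:
apply_moves:
  series:
    - [3,[0,0,0.03],[0,0,0]]
    - [3,[0.04,0,0.06],[0,0,0]]
    - [3,[0.08,0,0.06],[0,0,0]]
    - [3,[0.1,0,0.06],[0,0,0]]

```text
time_s: 24.25
position: [0.4499, 0.0459, 0.2113]
ee_rot: [[-0.97, 0.119, 0.212], [0.117, 0.993, -0.025], [-0.213, 0.0, -0.977]]
contact_force: [-0.5, -0.2, 5.4]
width: 0.426
grip_force: 82.2
```

Emit:
apply_moves:
  series:
    - [3.9,[0,0,0],[0,0,0]]
    - [4.2,[0,0,0],[0,0,0]]
    - [4.6,[0,0,0],[0,0,0]]
    - [5.2,[0,0,0],[0,0,0]]
    - [6,[0,0,0],[0,0,0]]
    - [6.5,[0,0,0],[0,0,0]]
    - [6.5,[0,0,-0.3],[0,0,0]]
    - [6.5,[0,0,-1],[0,0,0]]
    - [6.5,[0,0,-2.2],[0,0,0]]
    - [6.5,[0,0,-4],[0,0,0]]
    - [6.5,[0,0,-6],[0,0,0]]
    - [6.5,[0,0,-8],[0,0,0]]
    - [6.5,[1,3,-9],[0,0,0]]
    - [6.5,[2,6,-9.5],[0,0,0]]
    - [6.5,[3,10,-10],[0,0,0]]
    - [6.5,[4,14,-10],[0,0,0]]
    - [6.5,[4.5,17,-10],[0,0,0]]
    - [6.5,[4.5,18,-10],[0,0,0]]
    - [6.5,[4.5,18,-10],[0,0,0]]

```text
time_s: 26.15
position: [0.406, 0.2334, 0.2986]
ee_rot: [[-0.971, 0.117, 0.209], [0.114, 0.993, -0.025], [-0.21, 0.0, -0.978]]
contact_force: [0.0, -0.5, -0.1]
width: 0.76
grip_force: 0.0
```

```bash
python3 - <<'E'
from h import *
d=eyes.capture('scene');t=eyes.capture('top')
for n,c in(('scene5',d),('top5',t)):pickle.dump(c,open(f'pics/{n}.pkl','wb'))
f=lambda c,x,y,w,h,f:cv2.resize(c['frame'][y:y+h,x:x+w],None,fx=f,fy=f,interpolation=cv2.INTER_CUBIC)[:,:,::-1]
o=np.zeros((600,800,3),np.uint8);o[:,:450]=f(d,235,140,75,100,6);o[:400,450:800]=f(t,205,225,70,80,5);o[400:,450:750]=f(d,95,155,75,50,4)
cv2.imwrite('pics/crop7.png',o)
# other things moved?
a,b=load('scene0')['frame'].astype(int),d['frame'].astype(int)
m=(abs(a-b).max(2)>60).astype(np.uint8);n,_,st,_=cv2.connectedComponentsWithStats(m);print(st[1:][st[1:,4]>40].tolist())
E
```

```text
[[426, 0, 10, 24, 119], [433, 1, 8, 13, 56], [335, 11, 18, 16, 236], [259, 13, 11, 14, 133], [284, 12, 12, 14, 130], [420, 13, 4, 15, 41], [357, 21, 9, 6, 43], [399, 30, 52, 55, 1261], [320, 33, 58, 56, 1719], [277, 39, 18, 8, 122], [253, 40, 18, 7, 115], [325, 82, 9, 20, 64], [221, 96, 18, 17, 160], [208, 99, 6, 14, 55], [259, 130, 9, 17, 101], [259, 135, 30, 53, 783], [126, 169, 32, 41, 837], [348, 178, 42, 16, 188], [330, 182, 14, 4, 51], [260, 197, 27, 10, 171], [282, 198, 12, 18, 87], [353, 212, 34, 46, 996], [124, 221, 7, 15, 67], [286, 227, 9, 17, 96]]
```

View pics/crop7.png

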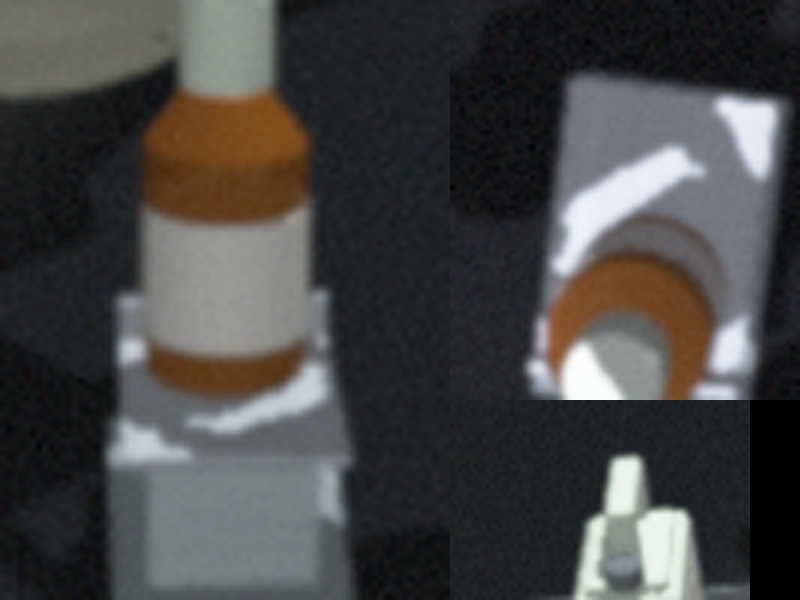

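The bottle stands on the deck against the lip. Its base spans columns 148–305, centred near 226, and the deck's mid-line is near 227. The canister is upright in the tray, and the arm is clear.

```bash
python3 -c "
from workcell import workorder; print(workorder.job_done())"
```

```text
the job is handed in; nothing more can be done
None
```

The canister stands upright in the spill tray, and the bottle stands centred on the sloped deck against the lip; the job was handed in at about 26 s of robot time, and no verdict was returned.

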